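# Snap the ringed fob into the sprung-gate hook

### The job

Two wooden key fobs stand in the small rack: take the one that ends in an open steel ring (not the one that ends in a solid plate) and clip it into the snap hook on the stand, by pressing the ring's lower bar down on the sprung gate until it slips past the gate's end and the gate snaps shut above it. Then let go and leave the fob caught in the shut hook. Press by feel: the height of the hook is not known exactly, and the ring must never be pushed against it with more than 12 N; leave the other fob and the things lying about where they are.

Things in the scene. Friction and masses are not known exactly. Their poses are not given: they have to be found in the camera images.
- ring_fob: Wooden fob over an open steel ring, 60 to 125 g, 98 mm high, upright in one of the rack's pockets, leaning up to 0.08 rad. Origin: middle of the underside of the ring's lower bar, z up. Ring: rigid closed loop of 6 mm round steel in the fob's y-z plane, 42 mm wide, z 0 to 52 mm, opening 30 mm wide, z 6 to 46; lower bar straight, along y, 24 mm.
- fob_grip (a point): Centre of the fob's wooden grip, 75 mm above the fob's origin. The grip spans z 52 to 98 mm of the fob, 16 mm thick in x, 30 mm wide in y: take it across the 16 mm, from above.
- ring_centre (a point): Centre of the ring's opening, 26 mm above the fob's origin (fob axes). Let go in the shut hook, the fob leans over, or the ring turns round the gate and the fob hangs beside the hook: either way it is caught.
- tally_fob: The other fob: same wooden grip, but over a solid steel plate 6 mm thick, 42 mm wide, z 0 to 38 mm, with no opening. Stands in the other pocket; leave it there.
- rack: Fixed wooden block, 44 (x) x 162 (y) x 40 mm high, origin at the centre of its underside. Two pockets at y = +45 and -45 mm, 44 mm long in y, 8 mm wide in x, 30 mm deep (floor 10 mm above the bench). Which fob stands in which varies; the fobs' axes are parallel to the rack's.
- stand: Fixed steel stand, origin at the centre of the underside of its round foot (76 mm across, on the bench). Post on the z axis, 18 mm thick, collar 26 mm with a clamp knob at +x. A 10 mm stem clamped in the post carries the snap hook, which points to the stand's -x, in its x-z plane. The held fob may press on stand and hook with 12 N at most.
- mouth (a point): Fixed point of the stand: where to press in plan, at x = -38.5 mm, y = 0, z = 165 mm (stand frame). The hook's floor (top of its 8 mm arm, rising 4 mm at the stem) has height h = 148 to 182 mm above the bench; h varies and is NOT measured, this point does not follow it. Nose: 8 mm thick, inner face at x = -44 mm, leans outward over h + 33 mm, top h + 47. Stem top h + 37.
- gate (a joint): Sprung gate, rad: 0 shut (level), grows as its end swings down into the hook, to 1.15. 5 mm round bar from its hinge (x -11 mm, height h + 33) to its end just inside the nose. It takes 0.3 N to start, 2 to 4 N at 0.7 rad. Pressed at the mouth point, the bar slips past the end at 0.5 to 0.8 rad, its underside 5 to 13 mm above the floor, and the gate jumps to 0 above it. Floor is rigid.
- tape_measure: yellow tape measure, 36 x 74 x 66 mm; loose bystander, origin at the centre of its underside.
- spindle_blank_3: square wooden turning blank lying down, 50 x 130 x 50 mm; loose bystander, origin at the centre of its underside.
- wax_tin: flat round tin, 78 mm across, 28 mm high; loose bystander, origin at the centre of its underside.
- chuck_key: steel T-shaped chuck key lying flat, 87 x 70 x 11 mm; loose bystander, origin at the centre of its underside.
- pencil: red carpenter's pencil, 146 mm long; loose bystander, origin at the centre of its underside.

How it is judged:
On the way, in this order (a step that is already met when the one before it is completed fails the run):
1. the ring fob is lifted out of the rack (height (world z) of ring_fob above 0.06 m), for 0.1 s.
2. the ring presses the gate open (value of joint gate above 0.45 rad and contact force between ring_fob and stand above 0.3 N), for 0.02 s.
3. the gate has snapped shut with the ring through the hook (value of joint gate below 0.07 rad and x of ring_centre in the frame of stand between -0.056 and -0.004 m and y of ring_centre in the frame of stand between -0.02 and 0.02 m and z of ring_centre in the frame of stand between 0.15 and 0.209 m), for 0.2 s.
At the end, for the whole second after the job is handed in: Gate shut (under 0.07 rad) with the ring through the hook: the ring's centre 4 to 56 mm in front of the post's axis, within 20 mm sideways, 150 to 209 mm above the bench; the fob let go, resting on the hook and at rest (under 0.08 m/s) (all of step 3 and linear speed of ring_fob below 0.08 m/s and contact force between ring_fob and stand above 0.1 N); the robot touches nothing.
It fails at once if while held by the robot, the ring fob presses on the hook or stand with more than 12 N (contact force between ring_fob and stand above 12 N and contact force between the fingers and ring_fob above 0.5 N).
It fails at once if the other fob is taken out of or pushed about in its pocket (more than 25 mm) (distance of tally_fob from where it was at the start of the episode above 0.025 m).
It fails at once if a bystander is moved by more than 30 mm (distance of any of tape_measure, spindle_blank_3, wax_tin, chuck_key, pencil from where it was at the start of the episode above 0.03 m).
It also fails if it takes over 64 s, if anything falls off the work surface, if the arm or the gripper's body presses on something with over 40 N, if the wrist force passes 120 N, or if a joint passes its speed limit or range.

### The arm

A 6-joint arm with a two-finger parallel gripper is mounted at the origin on a cart in front of the work surface, level with it; the furniture and walls round the work are solid. World frame = base frame: x ahead of the robot, y to its left, z up, the work surface at z = 0. Lengths are in m, angles in rad, forces in N, time in s.
With the tool pointing down it reaches from about 0.35 to 0.775 m from the base axis. Payload 7.3 kg.
Tool frame: the origin (TCP) lies at the centre of the arm's flange, where the gripper is bolted on; the fingertips stand 178 mm ahead of it and the grasp point (between the pads) lies 159 mm ahead of it (tip_extent is the distance from the TCP to the fingertips, in m); z points along the fingers, y is the line along which they close (so a half turn about z gives the same grasp; the last joint's range is limited). The gripper opens to 92 mm and grips with 3 to 60 N. Pads are 19 mm wide; open, the fingers measure 130 mm over their backs; the gripper's body (75 mm by 190 mm) begins 47 mm behind the grasp point.
Start: joints at [-0.146, 0.342, 1.524, -0, 1.275, -0.146], TCP at [0.525, 0, 0.405] pointing down, gripper open.
Joint ranges: [-2.53, 2.53], [-0.77, 2.02], [0.04, 2.7], [-1, 4.14], [0.28, 2.66], [-3.11, 3.11]. Speed limits (rad/s): [2.57, 2.57, 3.14, 3.14, 3.14, 3.14].

### API

Orientations are given as [roll, pitch, yaw] about the fixed x, y, z axes, in that order (R = Rz(yaw) Ry(pitch) Rx(roll)).
In Python, from cell import * gives the robot as it stands.
- The arm moves only by the tool arm_command, never from a script. Its arguments are lists of equal length, an entry for each row: "xyz": the shift along the world's x, y, z in mm, a list of three; "spin": the turn about the world's z in degrees. In form: {"xyz": [[tx, ty, tz], ...], "spin": [spin, ...]}. A call has 1 to 20 rows; each row shifts and turns the commanded pose from where the row before left it; what a row does not reach is not made up. A row lasts 1/10 s, in which the tool goes at most 50 mm and 8.59 degrees, less where a joint would pass 70% of its speed; a pose out of reach is approached as far as the arm can. A call with a gripper value outside its range is refused whole. "jaw" is the opening, from -1 (shut) to 1 (fully open), set as the call begins (left out, the last holds). The fingers move at their own pace and stop on an object; "squeeze" is the grip in N (left out, the last holds). Time passes only in rows, so rows that do not move let the fingers close. It gives the time, the measured TCP pose, the force, the opening and the grip force at its end, in the units of the state.
- observe(): the state, without advancing time (a new reading comes with each control period).
- read_camera(name): name is "scene" or "side" or "wrist"; returns a dict with "img" (420x560x3 uint8, red, green, blue), "depth" (420x560 float32, m along the optical axis (not along the pixel's ray), 0 where there is no reading), "fx", "fy", "cx", "cy" (pixels), "dist_coeffs" ([k1, k2, p1, p2, k3] as OpenCV has them; the pictures are not rectified), "world_from_camera" (4x4, takes a point from camera to world coordinates). Camera axes: x right, y up, looking along -z (the intrinsics and any distortion apply to the point x, -y, -z); pixel columns grow to the right and rows downward; lengths in m; the calibration is good to about 2 mm. A picture is of the moment at which its call begins.
- hand_in(): hands the job in; it is judged then, once.
The state is a dict: "time": time; "qpos": joint angles; "qvel": joint speeds; "joint_efforts": joint torques, N m; "tool_pos": TCP position; "tool_rot": TCP orientation; "contact_force": force on the tool from outside, world axes, zero at the start; "torque": the same for the moment, N m; "opening": finger opening in m; "grip_force": force on a finger pad.
Only numpy, scipy, OpenCV 4.12 (cv2) and the standard library are available. Lean on these libraries where they do the work, as an engineer would, in place of code of your own. Each camera call takes 0.05 s, during which the arm holds its last target. There are 200 camera calls.

## Working session

There is one attempt and no reset: what is moved stays moved. The work goes in short steps, Python scripts to look and compute and a tool call to move; the robot and the scene stay as the last step left them, time stands still between calls to the robot, and variables do not carry over. Pictures are saved under pics/ and viewed, at most 12 in all, crops included, and the job is handed in when it is done.

Besides the shell and the picture viewer there is one more tool, called after "Call:" by a JSON object that holds its "name" and its "arguments". arm_command: Moves the arm, as the interface text tells. Its arguments: {"type":"object","properties":{"xyz":{"type":"array","items":{"type":"array","items":{"type":"number"}}},"spin":{"type":"array","items":{"type":"number"}},"jaw":{"type":"number"},"squeeze":{"type":"number"}},"required":["xyz","spin"]}

```bash
mkdir -p pics; ls; python3 - <<'E'
from cell import *
import cv2,pickle
s=observe();print(s['time'],s['tool_pos'],s['tool_rot'],s['contact_force'],s['opening'])
for n in ['scene','side','wrist']:
    c=read_camera(n);pickle.dump(c,open(f'{n}0.pkl','wb'))
    cv2.imwrite(f'pics/{n}0.png',c['img'][:,:,::-1]);print(n,c['fx'],c['cx'],c['cy'],c['dist_coeffs'],c['world_from_camera'])
E
```

```text
pics
0.0 [5.24855347e-01 3.74457885e-05 4.04053826e-01] [-3.14008154e+00 -1.82389077e-04  1.57078788e+00] [-0.22839767 -0.47591984  0.01151864] 0.09175390545942393
scene 431.9321742700678 277.8970180849821 207.0119396015195 [-0.02551338  0.          0.          0.          0.        ] [[-0.74532633  0.27850325 -0.60574302 -0.09698701]
 [-0.6666806  -0.30443863  0.68033381  0.72874917]
 [ 0.0050636   0.91090782  0.41257884  0.52998831]
 [ 0.          0.          0.          1.        ]]
side 417.04389747226895 279.6625600500943 209.67185213762866 [-0.0034141  0.         0.         0.         0.       ] [[-0.86217726  0.28481435 -0.41896438  0.10131201]
 [-0.50640582 -0.46123597  0.72857019  0.70307064]
 [ 0.0142658   0.84032265  0.54189881  0.5860461 ]
 [ 0.          0.          0.          1.        ]]
wrist 376.8638103273738 280.5204632606401 209.69711977366538 [-0.07414814  0.          0.          0.          0.        ] [[ 9.99998491e-01  3.08842833e-04  1.70985156e-03  5.23813698e-01]
 [-7.83328824e-04  9.58529826e-01  2.84991157e-01  7.87122273e-02]
 [-1.55092624e-03 -2.84992066e-01  9.58528621e-01  3.83500028e-01]
 [ 0.00000000e+00  0.00000000e+00  0.00000000e+00  1.00000000e+00]]
```

View pics/scene0.png

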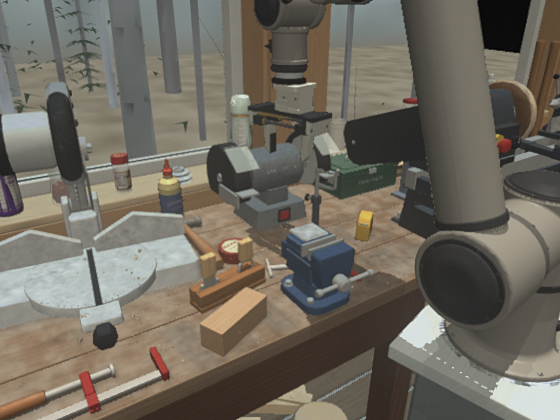

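View pics/side0.png

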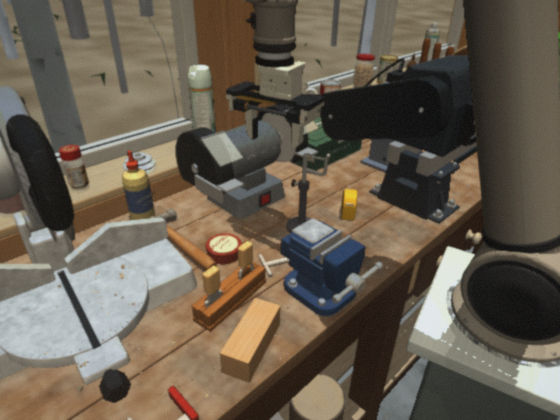

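View pics/wrist0.png

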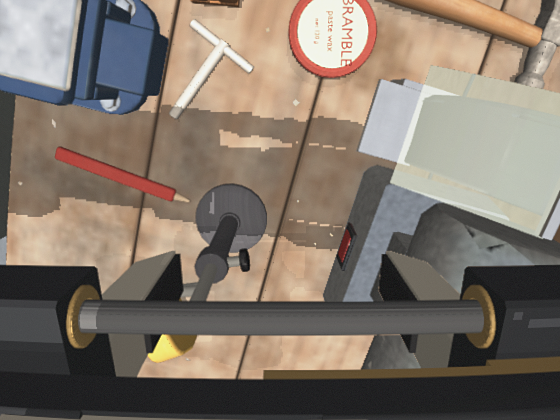

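Scene/side views: the rack with two fobs (grips at side ≈(212,279) and (245,256)), the stand post at side ≈(302,205) with its hook to the right (≈(315,160)). In the wrist view the foot is at (231,217), with the knob to the right, so stand +x ≈ world +x. Next I measure with depth and crop around the objects.

```bash
cat > h.py <<'E'
import numpy as np,cv2,pickle
from cell import *
def K(c): return np.array([[c['fx'],0,c['cx']],[0,c['fy'],c['cy']],[0,0,1.]])
def ray(c,uv):
    p=cv2.undistortPoints(np.array(uv,float).reshape(-1,1,2),K(c),np.array(c['dist_coeffs'])).reshape(-1,2)
    T=c['world_from_camera'];d=np.c_[p[:,0],-p[:,1],-np.ones(len(p))]
    return T[:3,3],d@T[:3,:3].T
def plane(c,uv,z):
    o,d=ray(c,uv);return o+d*((z-o[2])/d[:,2])[:,None]
def cloud(c):
    h,w=c['depth'].shape;v,u=np.mgrid[:h,:w]
    o,d=ray(c,np.c_[u.ravel(),v.ravel()])
    P=(o+d*c['depth'].reshape(-1,1)).reshape(h,w,3);P[c['depth']==0]=np.nan;return P
def tri(c1,p1,c2,p2):
    o1,d1=ray(c1,[p1]);o2,d2=ray(c2,[p2]);d1=d1[0];d2=d2[0]
    s=np.linalg.lstsq(np.c_[d1,-d2],o2-o1,rcond=None)[0]
    a=o1+s[0]*d1;b=o2+s[1]*d2;return (a+b)/2,np.linalg.norm(a-b)
def snap(n,name):
    c=read_camera(n);pickle.dump(c,open(name+'.pkl','wb'));cv2.imwrite(f'pics/{name}.png',c['img'][:,:,::-1]);return c
def load(n): return pickle.load(open(n+'.pkl','rb'))
E
python3 - <<'E'
from h import *
np.set_printoptions(precision=3,suppress=True)
for n,pts in [('scene0',[(208,262),(245,245),(208,300),(315,215),(318,190),(330,170)]),('side0',[(212,275),(245,252),(212,290),(302,205),(303,185),(315,160)]),('wrist0',[(231,200),(225,240),(211,265),(243,260)])]:
    c=load(n);P=cloud(c)
    for u,v in pts: print(n,(u,v),P[v,u])
a=cv2.resize(load('side0')['img'][130:330,170:370],(600,600),interpolation=cv2.INTER_CUBIC)
cv2.imwrite('pics/side0c.png',a[:,:,::-1])
E
```

```text
scene0 (208, 262) [0.468 0.293 0.097]
scene0 (245, 245) [0.458 0.204 0.101]
scene0 (208, 300) [0.456 0.308 0.024]
scene0 (315, 215) [ 0.466 -0.039  0.08 ]
scene0 (318, 190) [ 0.678 -0.338 -0.002]
scene0 (330, 170) [ 0.634 -0.337  0.078]
side0 (212, 275) [0.469 0.293 0.103]
side0 (245, 252) [0.46  0.207 0.099]
side0 (212, 290) [0.469 0.297 0.071]
side0 (302, 205) [ 0.467 -0.037  0.069]
side0 (303, 185) [ 0.467 -0.036  0.123]
side0 (315, 160) [ 0.574 -0.326  0.037]
wrist0 (231, 200) [ 0.473 -0.021  0.012]
wrist0 (225, 240) [ 0.476 -0.037  0.085]
wrist0 (211, 265) [ 0.472 -0.04   0.129]
wrist0 (243, 260) [ 0.495 -0.037  0.126]
```

View pics/side0c.png

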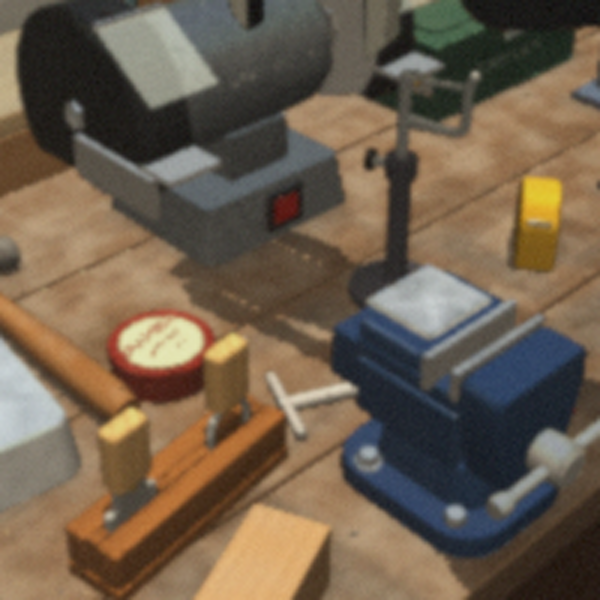

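The ring fob (gap below its grip) is the right one in the crop, at (228,375), world ≈(0.46, 0.205). The plate fob is at ≈(0.469, 0.293). The hook is seen at crop (400–475, 75–130). I move the wrist camera to look at the stand first.

Call:
{"name": "arm_command", "arguments": {"xyz": [[-18, -30, 12], [-18, -30, 12], [-18, -30, 12], [-16, -30, 9], [0, 0, 0], [0, 0, 0]], "spin": [0, 0, 0, 0, 0, 0], "jaw": 0}}

```text
time: 0.75
tool_pos: [0.4548, -0.1203, 0.4497]
tool_rot: [3.141, -0.0, 1.569]
contact_force: [0.8, 1.0, -0.6]
opening: 0.049
grip_force: 0.0
```

```bash
python3 - <<'E'
from h import *
np.set_printoptions(precision=4,suppress=True)
c=snap('wrist','w1');P=cloud(c)
s=observe();print(s['time'],s['tool_pos'],s['contact_force'])
m=(np.abs(P[...,0]-.45)<.09)&(np.abs(P[...,1]+.04)<.06)&(P[...,2]>.14)
v,u=np.nonzero(m);print(len(v),u.min(),u.max(),v.min(),v.max())
q=P[m]
for a in range(140,240,10):
    k=q[(q[:,2]*1000>=a)&(q[:,2]*1000<a+10)]
    if len(k):print(a,len(k),k.min(0),k.max(0),np.median(k,0))
m=(np.abs(P[...,0]-.47)<.06)&(np.abs(P[...,1]+.04)<.06)&(P[...,2]>.003)&(P[...,2]<.03)
q=P[m];print('foot',q.min(0),q.max(0))
E
```

```text
0.8 [ 0.4551 -0.1197  0.4494] [-0.1176 -0.5232  0.3991]
66115 0 559 90 419
150 154 [ 0.4248 -0.0543  0.1542] [ 0.4663 -0.042   0.1599] [ 0.4413 -0.046   0.1573]
160 42 [ 0.4222 -0.0546  0.16  ] [ 0.4674 -0.042   0.1698] [ 0.4653 -0.0463  0.1614]
170 17 [ 0.4233 -0.0542  0.1702] [ 0.4673 -0.0426  0.1792] [ 0.4264 -0.0471  0.1749]
180 24 [ 0.4243 -0.0542  0.1805] [ 0.4692 -0.0395  0.1894] [ 0.4267 -0.0482  0.1862]
190 1125 [ 0.4192 -0.0551  0.1902] [ 0.4755 -0.0366  0.1999] [ 0.459  -0.0472  0.1945]
200 177 [ 0.4152 -0.0555  0.2   ] [ 0.424  -0.0474  0.2069] [ 0.4199 -0.0513  0.2041]
foot [ 0.4106 -0.081   0.0032] [ 0.5069 -0.007   0.0166]
```

View pics/w1.png

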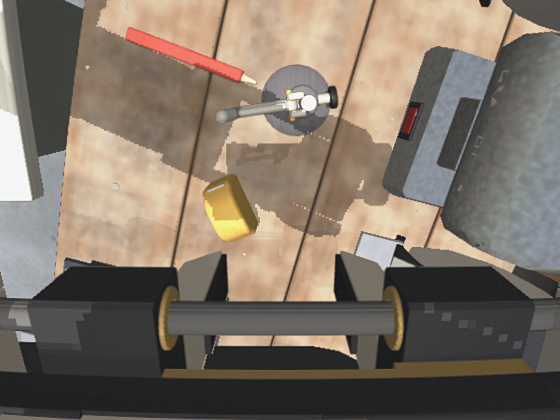

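The wrist view shows the hook from above: nose tip at (222,116), stem top at (308,102), gate between them, all clear of the tape measure at (230,207). I fit its pose now and move towards the rack.

```bash
python3 - <<'E'
from h import *
np.set_printoptions(precision=4,suppress=True)
c=load('w1');P=cloud(c)
m=(np.abs(P[...,0]-.45)<.06)&(np.abs(P[...,1]+.045)<.03)&(P[...,2]>.15)&(P[...,2]<.22)
q=P[m]; k=q[(q[:,2]>.19)&(q[:,2]<.1985)&(q[:,0]>.425)&(q[:,0]<.462)]
def ln(k,t):
    vx,vy,x,y=cv2.fitLine(k[:,:2].astype(np.float32),cv2.DIST_HUBER,0,.001,.001).ravel();a=np.arctan(vy/vx)
    print(t,len(k),'yaw deg',np.degrees(a),'pt',x,y);return a,x,y
a,x,y=ln(k,'gate'); ln(q[q[:,2]>.19],'top all'); ln(q[(q[:,2]<.16)],'floor')
# floor
f=q[q[:,2]<.162];t=(f[:,0]-x)*np.cos(a)+(f[:,1]-y)*np.sin(a)
for lo in np.arange(-.04,.03,.005):
    s=(t>=lo)&(t<lo+.005)
    if s.sum()>3:print('floor',x+lo*np.cos(a),s.sum(),np.median(f[s,2]),f[s,2].max())
# gate top z
print('gate z max',np.percentile(k[:,2],[50,90,98]))
# foot circle: dark gray pixels
Z=(P[...,2]>.003)&(P[...,2]<.03)&(np.abs(P[...,0]-.47)<.05)&(np.abs(P[...,1]+.04)<.05)
hsv=cv2.cvtColor(c['img'],cv2.COLOR_RGB2HSV)
G=(hsv[...,1]<60)&(np.abs(P[...,0]-.47)<.055)&(np.abs(P[...,1]+.04)<.05)&(P[...,2]<.03)
G=cv2.morphologyEx(G.astype(np.uint8),cv2.MORPH_OPEN,np.ones((5,5)))
g=P[G>0];print('foot z',np.median(g[:,2]),len(g))
cn=max(cv2.findContours(G,cv2.RETR_EXTERNAL,cv2.CHAIN_APPROX_NONE)[0],key=cv2.contourArea)
hull=cv2.convexHull(cn)[:,0].astype(float)
W=plane(c,hull,np.median(g[:,2]))
r=cv2.minEnclosingCircle((W[:,:2]*1000).astype(np.float32));print('enc',r)
A=np.c_[2*W[:,:2],np.ones(len(W))];s=np.linalg.lstsq(A,(W[:,:2]**2).sum(1),rcond=None)[0]
print('lsq',s[:2],np.sqrt(s[2]+s[0]**2+s[1]**2))
# nose & stem in axis
o=s[:2];ex=np.array([np.cos(a),np.sin(a)]);ey=np.array([-ex[1],ex[0]])
t=(q[:,:2]-o)@ex;n=(q[:,:2]-o)@ey
for lo in range(150,210,5):
    j=(q[:,2]>=lo/1e3)&(q[:,2]<lo/1e3+.005)
    if j.sum():print(lo,j.sum(),t[j].min(),t[j].max(),np.median(n[j]),n[j].min(),n[j].max())
E
```

```text
gate 650 yaw deg 9.928523 pt 0.44697127 -0.04732789
top all 1302 yaw deg 8.077712 pt 0.4488822 -0.04723656
floor 154 yaw deg 8.645472 pt 0.44626278 -0.04491564
floor 0.42234567701816556 12 0.15900205415470547 0.1613723779557789
floor 0.4272707951068878 24 0.15707078519454581 0.158850383214301
floor 0.43219591319561 23 0.15682110077978206 0.15855064542577602
floor 0.4371210312843323 24 0.15664749975604977 0.1586291436243677
floor 0.4420461493730545 23 0.15731141524128345 0.15924974166621686
floor 0.44697126746177673 24 0.15812099579954333 0.1598561652333907
floor 0.45189638555049894 24 0.15850807883965187 0.16070410352872905
floor 0.45682150363922114 6 0.1594702829624861 0.16096077064601388
floor 0.4617466217279434 21 0.16104755374109042 0.16188846112184457
gate z max [0.1938 0.1953 0.1962]
foot z 0.010620948858515028 2974
enc ((468.24114990234375, -35.94178771972656), 36.417572021484375)
lsq [ 0.4695 -0.0372] 0.03234474051531775
150 9 -0.04309333312895852 -0.01725609085233141 -0.010055251085702587 -0.010446277730130116 -0.0023878476134970568
155 145 -0.045588486073394316 -0.005141293
[... 535 characters left out ...]
98
180 9 -0.046360343590264086 -0.003894114519291342 -0.004183576809117361 -0.009216303434779272 -0.002244021274364998
185 15 -0.04622227174399836 -0.0006470318395772885 -0.005300138192464342 -0.007983367692562651 -0.0021222109075753675
190 725 -0.048637754992710676 0.004760609117312533 -0.006307847368132877 -0.015763759459912218 0.0022873916355143384
195 400 -0.05129042501252354 0.004567204905792005 -0.006579131205316778 -0.014284919864339995 0.0003776684670922318
200 137 -0.05571274115237277 -0.047192107909061407 -0.005423439237772303 -0.0094950462879098 -0.001594401770411431
205 40 -0.054737657563845646 -0.0490193192951895 -0.005533450677430229 -0.008267167679254455 -0.0022809392858339677
```

Call:
{"name": "arm_command", "arguments": {"xyz": [[0, 30, 0], [0, 40, 0], [0, 40, 0], [0, 40, 0], [0, 40, 0], [0, 40, 0], [0, 40, 0], [0, 0, 0], [0, 0, 0]], "spin": [0, 0, 0, 0, 0, 0, 0, 0, 0]}}

```text
time: 1.7
tool_pos: [0.4547, 0.1516, 0.449]
tool_rot: [-3.14, 0.0, 1.575]
contact_force: [0.8, -0.9, 0.0]
opening: 0.0458
grip_force: 0.0
```

```bash
python3 - <<'E'
from h import *
c=snap('wrist','w2');s=observe();print(s['time'],s['tool_pos'])
E
```

```text
1.75 [0.45484397 0.15061514 0.44916415]
```

View pics/w2.png

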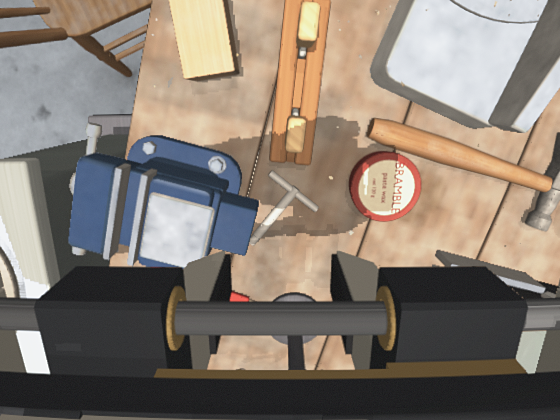

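The ring fob's grip top is at (296,133), the plate fob's at (309,22), the vise is to the left at (160,200) and the wax tin at (385,187). I now measure the fob's top and pose, and refine the hook.

```bash
python3 - <<'E'
from h import *
np.set_printoptions(precision=4,suppress=True)
def ln(k):
    vx,vy,x,y=cv2.fitLine(k[:,:2].astype(np.float32),cv2.DIST_HUBER,0,.001,.001).ravel();return np.degrees(np.arctan2(vy,vx))
for n in ['w2','side0','scene0']:
    c=load(n);P=cloud(c)
    for nm,(x,y) in dict(ring=(.459,.205),plate=(.469,.293)).items():
        q=P[(np.abs(P[...,0]-x)<.03)&(np.abs(P[...,1]-y)<.035)&(P[...,2]>.06)&(P[...,2]<.13)]
        t=q[q[:,2]>np.percentile(q[:,2],90 if n!='w2' else 60)-.006]
        print(n,nm,len(q),'top z',np.percentile(q[:,2],[50,90,98]),'ctr',t.mean(0),(t.min(0)+t.max(0))/2,t.max(0)-t.min(0))
        if n=='w2':print(cv2.minAreaRect((t[:,:2]*1000).astype(np.float32)))
c=load('w2');P=cloud(c)
q=P[(np.abs(P[...,0]-.462)<.05)&(np.abs(P[...,1]-.25)<.1)&(P[...,2]>.034)&(P[...,2]<.046)]
print('rack',len(q),np.median(q[:,2]),cv2.minAreaRect((q[:,:2]*1000).astype(np.float32)))
v=P[(P[...,0]<.42)&(P[...,0]>.3)&(P[...,1]<.28)&(P[...,1]>.02)&(P[...,2]<.2)];print('vise',v[:,2].max(),v[v[:,2]>.05].max(0))
c=load('w1');P=cloud(c)
b=lambda z0,z1,x0,x1:(P[...,2]>z0)&(P[...,2]<z1)&(P[...,0]>x0)&(P[...,0]<x1)&(P[...,1]>-.075)&(P[...,1]<-.02)
for nm,m in dict(nose=b(.2,.21,.40,.426),stem=b(.191,.2,.462,.48)).items():
    q=P[m];print(nm,len(q),np.median(q,0),(q.min(0)+q.max(0))/2,q.max(0)-q.min(0))
a=cv2.resize(c['img'][70:150,190:350],(800,400),interpolation=cv2.INTER_CUBIC);cv2.imwrite('pics/w1c.png',a[:,:,::-1])
E
```

```text
w2 ring 678 top z [0.1066 0.1079 0.1086] ctr [0.4652 0.2007 0.1065] [0.4655 0.2001 0.1054] [0.0176 0.0298 0.0081]
((465.321044921875, 200.23480224609375), (29.396446228027344, 16.059608459472656), 83.81969451904297)
w2 plate 896 top z [0.1065 0.108  0.1089] ctr [0.4747 0.2898 0.1066] [0.4752 0.2903 0.1053] [0.0174 0.0304 0.0087]
((474.89886474609375, 290.399658203125), (30.68731117248535, 15.538475036621094), 83.19303894042969)
side0 ring 335 top z [0.0916 0.1074 0.1084] ctr [0.4642 0.201  0.106 ] [0.4652 0.1996 0.1057] [0.0173 0.029  0.0084]
side0 plate 403 top z [0.0917 0.1073 0.1085] ctr [0.4738 0.2906 0.1061] [0.4751 0.2883 0.1055] [0.0171 0.03   0.0082]
scene0 ring 305 top z [0.0884 0.106  0.1073] ctr [0.4641 0.2016 0.1048] [0.4666 0.2001 0.1043] [0.0192 0.0281 0.0085]
scene0 plate 356 top z [0.0907 0.1077 0.1089] ctr [0.4736 0.2906 0.1064] [0.4748 0.2887 0.1058] [0.017  0.0288 0.0077]
rack 5513 0.039135611745097054 ((480.5662841796875, 243.3150634765625), (159.8637237548828, 65.07193756103516), 84.2891616821289)
vise 0.13601076658030614 [0.42  0.28  0.136]
nose 177 [ 0.4199 -0.0513  0.2041] [ 0.4196 -0.0515  0.2034] [0.0088 0.008  0.0069]
stem 413 [ 0.4675 -0.0449  0.1952] [ 0.4687 -0.0459  0.1948] [0.0135 0.0172 0.0066]
```

View pics/w1c.png

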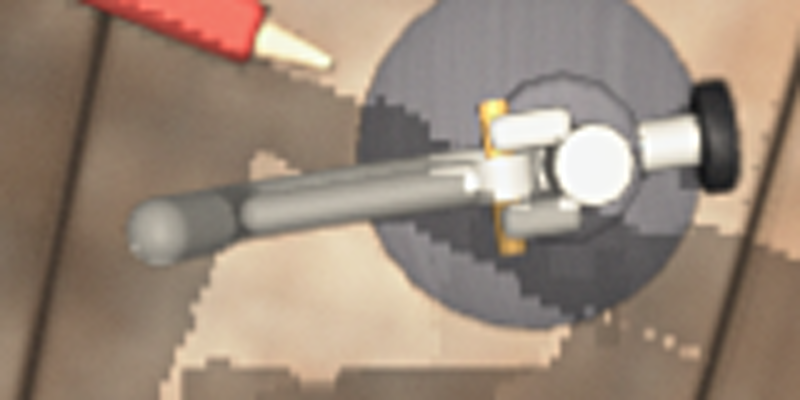

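The crop shows stem top at (593,165), orange hinge pin from (493,102) to (512,252), gate end at (247,213), nose top at (165,232). I cast these to the measured heights.

```bash
python3 - <<'E'
from h import *
np.set_printoptions(precision=4,suppress=True)
c=load('w1');f=lambda x,y,z:plane(c,[((x+.5)/5+190-.5,(y+.5)/5+70-.5)],z)[0]
stem=f(593,165,.195);h1=f(493,102,.191);h2=f(512,252,.191);hp=(h1+h2)/2;ge=f(246,213,.192);n=f(165,232,.204)
for k in ['stem','h1','h2','hp','ge','n']:print(k,globals()[k])
d=lambda a,b:(np.linalg.norm((a-b)[:2]),np.degrees(np.arctan2((b-a)[1],(b-a)[0])))
print('ge-hp',d(ge,hp),'ge-stem',d(ge,stem),'n-stem',d(n,stem),'n-hp',d(n,hp),'pin',d(h2,h1))
s=observe();print(s['tool_pos'],s['time'])
for a in (7,8,9):
    e=np.array([np.cos(np.radians(a)),np.sin(np.radians(a))]);print(a,'mouth from hinge',hp[:2]-.0275*e,'from stem',stem[:2]-.0385*e)
E
```

```text
stem [ 0.4706 -0.044   0.195 ]
h1 [ 0.4586 -0.0366  0.191 ]
h2 [ 0.461  -0.0545  0.191 ]
hp [ 0.4598 -0.0456  0.191 ]
ge [ 0.4284 -0.0497  0.192 ]
n [ 0.4201 -0.0513  0.204 ]
ge-hp (np.float64(0.0317152388172944), np.float64(7.36629723612533)) ge-stem (np.float64(0.04259062928246201), np.float64(7.565526641957855)) n-stem (np.float64(0.050991032154757907), np.float64(8.226435374117326)) n-hp (np.float64(0.0401149042950856), np.float64(8.248108933915939)) pin (np.float64(0.018062679624387498), np.float64(97.60104466982727))
[0.4548 0.1506 0.4492] 1.75
7 mouth from hinge [ 0.4325 -0.0489] from stem [ 0.4324 -0.0487]
8 mouth from hinge [ 0.4326 -0.0494] from stem [ 0.4325 -0.0494]
9 mouth from hinge [ 0.4327 -0.0499] from stem [ 0.4326 -0.0501]
```

```bash
python3 - <<'E'
from h import *
for n in ['w2','side0','scene0']:
    P=cloud(load(n))
    m=(P[...,0]>.35)&(P[...,0]<.58)&(P[...,1]>.15)&(P[...,1]<.25)&(P[...,2]>.06)&(P[...,2]<.25)&~((abs(P[...,0]-.465)<.02)&(abs(P[...,1]-.2)<.03))
    q=P[m];print(n,len(q),q.min(0) if len(q) else '',q.max(0) if len(q) else '')
E
```

```text
w2 1623 [0.35000293 0.15000278 0.06016613] [0.39840004 0.16887805 0.13508839]
side0 530 [0.35002999 0.15005874 0.06002984] [0.39460882 0.1673884  0.13454997]
scene0 388 [0.35002503 0.15010711 0.06018682] [0.39378596 0.16686133 0.13379138]
```

Call:
{"name": "arm_command", "arguments": {"xyz": [[4, 20, -20], [4, 20, -30], [2, 10, -30], [0, 0, -20], [0, 0, 0], [0, 0, 0]], "spin": [-3, -3, 0, 0, 0, 0]}}

```text
time: 2.35
tool_pos: [0.4654, 0.1992, 0.3501]
tool_rot: [-3.142, 0.0, 1.465]
contact_force: [0.1, -0.1, 0.1]
opening: 0.046
grip_force: 0.0
```

Call:
{"name": "arm_command", "arguments": {"xyz": [[0, 4, -30], [0, 0, -30], [0, 0, -20], [0, 0, -18], [0, 0, 0], [0, 0, 0]], "spin": [0, 0, 0, 0, 0, 0]}}

```text
time: 2.95
tool_pos: [0.4657, 0.2038, 0.2531]
tool_rot: [3.14, -0.001, 1.465]
contact_force: [0.6, 0.3, 0.4]
opening: 0.0458
grip_force: 0.0
```

Call:
{"name": "arm_command", "arguments": {"xyz": [[0, 0, 0], [0, 0, 0], [0, 0, 0], [0, 0, 0], [0, 0, 0], [0, 0, 0], [0, 0, 0], [0, 0, 0]], "spin": [0, 0, 0, 0, 0, 0, 0, 0], "jaw": -1, "squeeze": 30}}

```text
time: 3.75
tool_pos: [0.4656, 0.2041, 0.2521]
tool_rot: [3.139, -0.001, 1.466]
contact_force: [4.1, -0.9, 3.0]
opening: 0.0159
grip_force: 30.0
```

Call:
{"name": "arm_command", "arguments": {"xyz": [[0, 0, 8], [0, 0, 12], [0, 0, 20], [0, 0, 30], [0, 0, 40], [0, 0, 40], [0, 0, 45], [0, 0, 45], [0, 0, 0], [0, 0, 0]], "spin": [0, 0, 0, 0, 0, 0, 0, 0, 0, 0]}}

```text
time: 4.75
tool_pos: [0.4644, 0.204, 0.4917]
tool_rot: [-3.141, -0.0, 1.466]
contact_force: [-0.7, -0.4, -2.1]
opening: 0.0162
grip_force: 30.0
```

Call:
{"name": "arm_command", "arguments": {"xyz": [[-5, -30, 0], [-5, -40, 0], [-5, -40, 0], [-5, -40, 0], [-5, -40, 0], [-2, -20, 0], [0, 0, 0], [0, 0, 0]], "spin": [3, 3, 3, 3, 2, 0, 0, 0]}}

```text
time: 5.55
tool_pos: [0.4378, -0.0059, 0.4902]
tool_rot: [-3.138, -0.002, 1.709]
contact_force: [0.4, 0.2, -1.8]
opening: 0.0155
grip_force: 30.0
```

```bash
python3 - <<'E'
from h import *
s=observe();print(s['time'],s['tool_pos'],s['tool_rot'],s['contact_force'],s['opening'])
for n in ['side','scene','wrist']:snap(n,n+'3')
a=np.hstack([cv2.resize(load(n)['img'][60:260,r:r+133],(400,600),interpolation=cv2.INTER_CUBIC) for n,r in (('side3',220),('scene3',240))])
cv2.imwrite('pics/c3.png',a[:,:,::-1])
E
```

```text
5.55 [ 0.43778941 -0.00592823  0.49016112] [-3.13811224e+00 -1.94619433e-03  1.70910282e+00] [ 0.44216444  0.18088213 -1.77426292] 0.015505838165748874
```

View pics/c3.png

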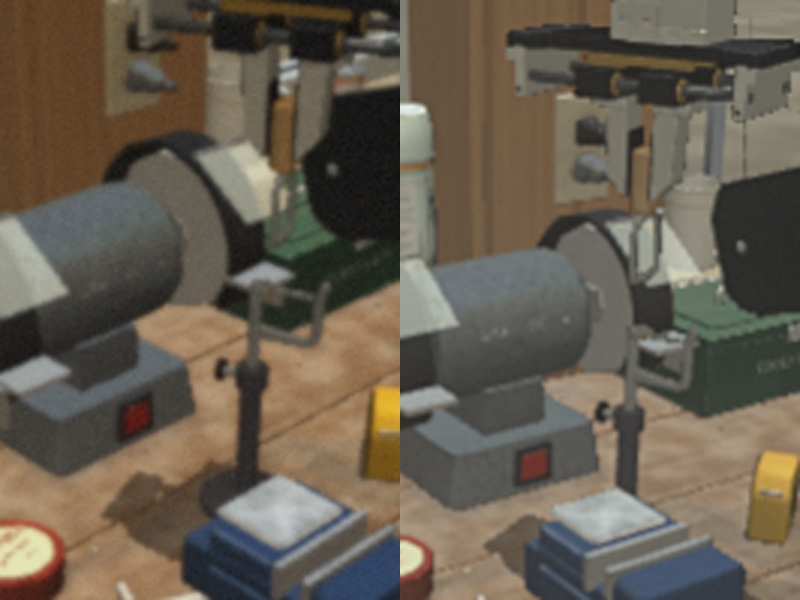

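Side and scene crops show the ring fob held with its open ring hanging above the hook level (ring at (285,215) in the side crop, (648,250) in the scene crop). Next I measure the ring relative to the tool.

```bash
python3 - <<'E'
from h import *
np.set_printoptions(precision=4,suppress=True)
t=np.array([.43779,-.00593,.49016]);a=np.radians(7.9);ex=np.array([np.cos(a),np.sin(a)]);ey=np.array([-ex[1],ex[0]])
for n in ['side3','scene3','wrist3']:
    P=cloud(load(n));D=P-t;x=D[...,:2]@ex;y=D[...,:2]@ey;z=D[...,2]
    m=(abs(x)<.02)&(abs(y)<.035)&(z<-.142)&(z>-.27)
    v,u=np.nonzero(m);print(n,m.sum(),(u.min(),u.max(),v.min(),v.max()) if m.sum() else '')
    if not m.sum():continue
    for lo in range(-265,-140,8):
        j=m&(z>=lo/1e3)&(z<lo/1e3+.008)
        if j.sum():print(lo,j.sum(),'x',np.percentile(x[j],[5,50,95]),'y',y[j].min(),np.median(y[j]),y[j].max(),'zmin',z[j].min())
E
```

```text
side3 580 (np.int64(302), np.int64(323), np.int64(90), np.int64(142))
-241 34 x [-0.0043 -0.003   0.0005] y -0.023338779393017737 -0.006854747190314047 0.016066354902878853 zmin -0.23915461507889485
-233 22 x [-0.0035 -0.0015  0.0013] y -0.022834055917319074 0.012936011882600098 0.016619629521916722 zmin -0.23295676794320552
-225 25 x [-0.0041 -0.0016  0.001 ] y -0.0230653304470011 0.011840269801525184 0.017691488827009577 zmin -0.2248551462589779
-217 22 x [-0.0043 -0.0025  0.0003] y -0.023524536839715168 -0.00380152117236835 0.015782628692356825 zmin -0.2163777272212108
-209 22 x [-0.0041 -0.0022  0.0012] y -0.02282754524514793 0.011623438430456467 0.016490613725763516 zmin -0.20801322503478092
-201 20 x [-0.004  -0.0029  0.0003] y -0.02314770072653061 0.00866767391956794 0.015280671666093959 zmin -0.20083490547991611
-193 25 x [-0.0093 -0.0034  0.003 ] y -0.014849359022894451 0.007979405081645415 0.011240844962090627 zmin -0.19278295796282907
-185 40 x [-0.0093 -0.0024  0.0069] y -0.009271560369151572 0.008449405626881994 0.01228411238786221 zmin -0.18474526733900792
-177 68 x [-0
[... 3494 characters left out ...]
5720965643295 0.013504703800436441 zmin -0.18496455481426116
-177 561 x [-0.0163 -0.0012  0.0147] y 0.008279547925001088 0.012270296673572776 0.014170651793178682 zmin -0.17696012148328039
-169 779 x [-0.0179  0.0001  0.0177] y 0.008108552861010884 0.012517985035682385 0.01416431566687182 zmin -0.1689942815376227
-161 728 x [-0.0154 -0.0012  0.0134] y 0.008116863360296711 0.01222017057142705 0.014338960810539663 zmin -0.16099490665194632
-153 1263 x [-0.0134 -0.0011  0.0113] y -0.01711361870523545 0.011425631414051353 0.014103826864053747 zmin -0.15299079494993523
-145 810 x [-0.0116 -0.0007  0.0096] y -0.016057932375371124 -0.008255823657547668 0.013912387270740015 zmin -0.14499963524837478
```

Call:
{"name": "arm_command", "arguments": {"xyz": [[-1, -14, 0], [-2, -14, 0], [-2, -13, 0], [0, 0, -15], [0, 0, -15], [0, 0, -10], [0, 0, 0], [0, 0, 0], [0, 0, 0]], "spin": [0, 0, 0, 0, 0, 0, 0, 0, 0]}}

```text
time: 6.6
tool_pos: [0.4332, -0.0468, 0.4524]
tool_rot: [3.14, 0.0, 1.711]
contact_force: [-0.3, -0.8, -1.0]
opening: 0.016
grip_force: 30.0
```

```bash
python3 - <<'E'
from h import *
np.set_printoptions(precision=4,suppress=True)
s=observe();print(s['tool_pos'],s['tool_rot'],s['contact_force'],s['torque'])
c=snap('wrist','wrist4');snap('side','side4');snap('scene','scene4')
a=np.hstack([cv2.resize(load(n)['img'][v:v+100,r:r+66],(396,600),interpolation=cv2.INTER_CUBIC) for n,r,v in (('side4',280,100),('scene4',290,110))])
cv2.imwrite('pics/c4.png',a[:,:,::-1])
E
```

```text
[ 0.4332 -0.0468  0.4524] [3.1404 0.0005 1.711 ] [-0.3316 -0.8421 -1.0301] [ 0.0406  0.0122 -0.0095]
```

View pics/c4.png

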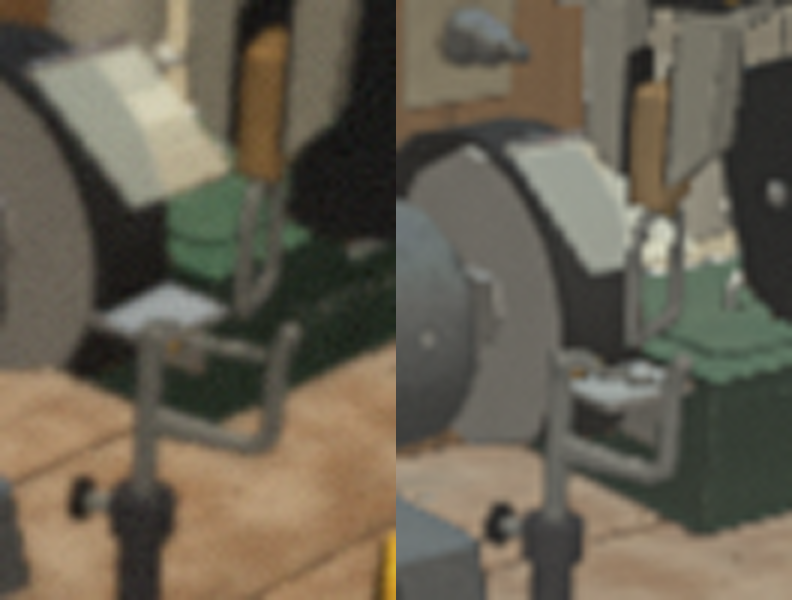

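The crop shows the ring directly over the gate: its bar is at about (257,308) in the side crop, just inside the nose at (285,330). I press down by feel.

Call:
{"name": "arm_command", "arguments": {"xyz": [[0, 0, -5], [0, 0, -5], [0, 0, -2], [0, 0, -2], [0, 0, -2], [0, 0, -2], [0, 0, 0]], "spin": [0, 0, 0, 0, 0, 0, 0]}}

```text
time: 7.45
tool_pos: [0.433, -0.047, 0.4336]
tool_rot: [-3.141, -0.0, 1.71]
contact_force: [-0.0, -0.1, -0.7]
opening: 0.0154
grip_force: 30.0
```

Call:
{"name": "arm_command", "arguments": {"xyz": [[0, 0, -2], [0, 0, -2], [0, 0, -2], [0, 0, 0]], "spin": [0, 0, 0, 0]}}

```text
time: 7.85
tool_pos: [0.433, -0.047, 0.4276]
tool_rot: [3.141, 0.0, 1.71]
contact_force: [0.4, 0.3, 0.6]
opening: 0.016
grip_force: 30.0
```

Call:
{"name": "arm_command", "arguments": {"xyz": [[0, 0, -2], [0, 0, -2], [0, 0, -2], [0, 0, 0]], "spin": [0, 0, 0, 0]}}

```text
time: 8.25
tool_pos: [0.4329, -0.047, 0.4214]
tool_rot: [-3.141, -0.0, 1.71]
contact_force: [-0.2, -0.1, 0.5]
opening: 0.0155
grip_force: 30.0
```

Call:
{"name": "arm_command", "arguments": {"xyz": [[0, 0, -1], [0, 0, -1], [0, 0, -1], [0, 0, -1], [0, 0, -1], [0, 0, -1], [0, 0, 0]], "spin": [0, 0, 0, 0, 0, 0, 0]}}

```text
time: 8.95
tool_pos: [0.4328, -0.047, 0.4154]
tool_rot: [-3.141, -0.0, 1.71]
contact_force: [-1.9, 0.5, 1.1]
opening: 0.0155
grip_force: 30.0
```

Call:
{"name": "arm_command", "arguments": {"xyz": [[0, 0, -1], [0, 0, -1], [0, 0, -1], [0, 0, 0]], "spin": [0, 0, 0, 0]}}

```text
time: 9.35
tool_pos: [0.4327, -0.047, 0.4123]
tool_rot: [-3.14, -0.0, 1.71]
contact_force: [-2.9, -0.4, -0.4]
opening: 0.0158
grip_force: 30.0
```

Call:
{"name": "arm_command", "arguments": {"xyz": [[0, 0, -1], [0, 0, -1], [0, 0, 0]], "spin": [0, 0, 0]}}

```text
time: 9.65
tool_pos: [0.433, -0.047, 0.4104]
tool_rot: [-3.141, -0.0, 1.71]
contact_force: [0.5, 0.2, -1.8]
opening: 0.0157
grip_force: 30.0
```

```bash
python3 - <<'E'
from h import *
np.set_printoptions(precision=4,suppress=True)
s=observe();print(s['tool_pos'],s['contact_force'],s['torque'])
snap('side','side5');snap('scene','scene5')
s=observe();print(s['contact_force'],s['torque'])
a=np.hstack([cv2.resize(load(n)['img'][v:v+100,r:r+66],(396,600),interpolation=cv2.INTER_CUBIC) for n,r,v in (('side5',280,100),('scene5',290,110))])
cv2.imwrite('pics/c5.png',a[:,:,::-1])
E
```

```text
[ 0.433  -0.047   0.4104] [ 0.5037  0.1813 -1.7907] [ 0.0493 -0.0641 -0.0199]
[-0.0458  0.7114 -1.5843] [ 0.0196  0.0034 -0.0307]
```

View pics/c5.png

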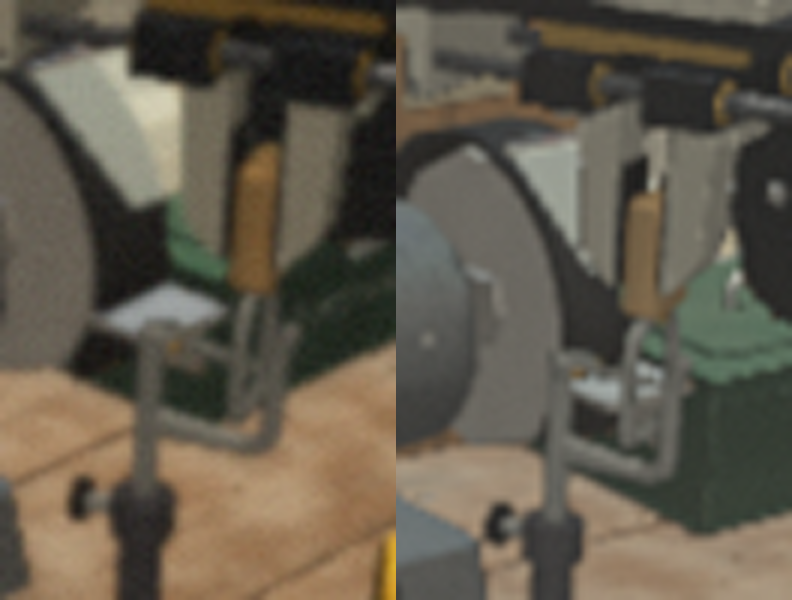

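The side crop shows the gate level again, from (180,340) towards the nose, with the ring's bar below it at about (240,410). The force is back to the free-hanging value, so it has snapped. I lower gently until just above or on the floor.

Call:
{"name": "arm_command", "arguments": {"xyz": [[0, 0, -1], [0, 0, -1], [0, 0, -1], [0, 0, -1], [0, 0, -1], [0, 0, -1], [0, 0, 0]], "spin": [0, 0, 0, 0, 0, 0, 0]}}

```text
time: 10.45
tool_pos: [0.433, -0.047, 0.4046]
tool_rot: [-3.141, -0.0, 1.71]
contact_force: [-0.2, 0.8, -0.8]
opening: 0.0156
grip_force: 30.0
```

Call:
{"name": "arm_command", "arguments": {"xyz": [[0, 0, -1], [0, 0, -1], [0, 0, 0]], "spin": [0, 0, 0]}}

```text
time: 10.75
tool_pos: [0.433, -0.047, 0.4026]
tool_rot: [-3.141, -0.0, 1.71]
contact_force: [-0.1, 0.5, -1.2]
opening: 0.0159
grip_force: 30.0
```

Call:
{"name": "arm_command", "arguments": {"xyz": [[0, 0, 0], [0, 0, 0], [0, 0, 0], [0, 0, 0], [0, 0, 0], [0, 0, 0]], "spin": [0, 0, 0, 0, 0, 0], "jaw": 0}}

```text
time: 11.35
tool_pos: [0.433, -0.047, 0.4028]
tool_rot: [3.141, 0.0, 1.71]
contact_force: [-0.4, 1.1, -0.6]
opening: 0.0457
grip_force: 0.2
```

Call:
{"name": "arm_command", "arguments": {"xyz": [[0, 0, 5], [0, 0, 10], [0, 0, 10], [0, 0, 15], [0, 0, 20], [0, 0, 20], [0, 0, 20], [0, 0, 0], [0, 0, 0], [0, 0, 0], [0, 0, 0], [0, 0, 0], [0, 0, 0], [0, 0, 0], [0, 0, 0], [0, 0, 0], [0, 0, 0]], "spin": [0, 0, 0, 0, 0, 0, 0, 0, 0, 0, 0, 0, 0, 0, 0, 0, 0]}}

```text
time: 13.05
tool_pos: [0.433, -0.047, 0.5027]
tool_rot: [3.141, 0.0, 1.71]
contact_force: [0.3, -0.3, -0.7]
opening: 0.0459
grip_force: 0.0
```

```bash
python3 - <<'E'
from h import *
np.set_printoptions(precision=4,suppress=True)
s=observe();print(s['time'],s['tool_pos'],s['contact_force'],s['opening'])
snap('side','side6');snap('scene','scene6');snap('wrist','wrist6')
a=np.hstack([cv2.resize(load(n)['img'][v:v+100,r:r+66],(396,600),interpolation=cv2.INTER_CUBIC) for n,r,v in (('side6',280,100),('scene6',290,110))])
cv2.imwrite('pics/c6.png',a[:,:,::-1])
E
```

```text
13.05 [ 0.433  -0.047   0.5027] [ 0.2792 -0.253  -0.7079] 0.04592429022008427
```

View pics/c6.png

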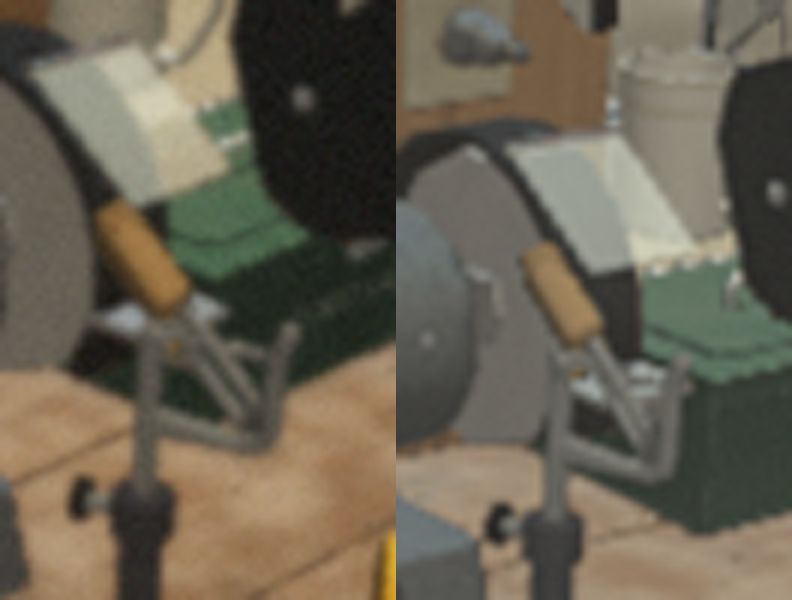

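The fob leans on the stem with its ring through the hook, bar at the floor near the nose (about (250,430) in the side crop). The gate is level above it at (200–265, 350), and the gripper is clear.

```bash
python3 - <<'E'
from h import *
b=load('side6')['img'][100:200,280:346].astype(int);c=read_camera('side')['img'][100:200,280:346].astype(int)
print('mean diff',abs(b-c).mean());print(hand_in())
E
```

```text
mean diff 2.2977777777777777
the job is handed in; nothing more can be done
None
```

The ring fob is clipped into the snap hook and let go: in the last pictures it leans on the stem with the gate shut above its bar, and the job was handed in at about 13 s (no verdict was shown).

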